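Snap the lid of a cheese tub shut all the way round

TASK

The lid of the round cheese tub on the market stall is lying in place, but parts of its blue rim still stand up. With the fingertips, press the rim down section by section, all the way round, until every one of its six sections has clicked shut and stays down. Nothing is to be picked up: leave the tub standing where it is and do not disturb the cheese, honey jar, knife and egg basket around it.

Things in the scene. Friction and masses are not known exactly. Their poses are not given: they have to be found in the camera images.
- tub: round clear plastic tub, 176 mm across at its rim, with a whole small cheese inside and its lid on; about 0.9 kg in all, loose on the counter. Origin: centre of its underside, on the counter; z up. A flat blue pull tab (26 mm wide, 15 mm long) sticks out sideways below the middle of rim section 1, along the tub's x axis
- lid (a point): centre of the lid, 92 mm above the tub's origin, level with the blue rim when shut; axes as the tub's. The clear window (radius 64 mm) lies 4 mm lower. The blue rim, radius 66 to 93 mm, is cut by fine radial slits into six sections of 60 degrees; section N is centred at 60 x (N - 1) degrees from the x axis, counter-clockwise from above
- section1 (a joint): how far section 1 of the blue rim stands up, in rad: 0 is clicked shut, about 0.22 raised, outer edge 9 mm proud (it flexes about a line 52 mm from the tub's axis). Pressed at its pressing point it resists with up to 10 N, gives way half-way (below 0.11), snaps to 0 on a firm stop and stays; let go sooner, it springs up again. Some sections may be shut at the start
- section2 (a joint): the same for section 2
- section3 (a joint): the same for section 3
- section4 (a joint): the same for section 4
- section5 (a joint): the same for section 5
- section6 (a joint): the same for section 6
- press1 (a point): pressing point of section 1: on top of the blue rim in the middle of the section, 84 mm from the tub's axis; 92 mm above the counter when the section is shut and about 7 mm higher when it is raised
- press2 (a point): the same for section 2
- press3 (a point): the same for section 3
- press4 (a point): the same for section 4
- press5 (a point): the same for section 5
- press6 (a point): the same for section 6
- caciotta: bystander: small pale cheese, 100 mm across and 62 mm high, loose; origin at the centre of its underside
- honey: bystander: amber honey jar with a brass lid, 56 mm across and 78 mm high, loose; origin at the centre of its underside
- knife: bystander: cheese knife with a blue handle, 245 mm long and 20 mm high, lying on the counter, loose; origin on the counter where blade and handle meet, x along the blade
- basket: bystander: round wicker basket of eggs, 228 mm across, 73 mm high at its rim with eggs up to 115 mm, loose; origin at the centre of its underside
Things that resemble listed ones, but are neither listed nor needed, are in the scene too. Of the things that look like the tub, the smallest one is meant.

How it is judged (in metres and radians):
At the end, for the whole second after the job is handed in: All six sections of the blue rim are clicked shut (each below 0.04 rad), the tub stands upright and still within 30 mm of where it was, and the cheese, jar, knife and basket are within 20 mm of where they were, jar and cheese upright (value of joint each of section1, section2, section3, section4, section5, section6 below 0.04 rad and distance of tub from where it was at the start of the episode below 0.03 m and angle between tub's own z axis and vertical below 0.05 rad and linear speed of tub below 0.02 m/s and distance of each of caciotta, honey, knife, basket from where it was at the start of the episode below 0.02 m and angle between each of honey, caciotta's own z axis and vertical below 0.2 rad); the robot touches nothing.
It fails at once if the tub is lifted (more than 12 mm) or tipped (more than 0.2 rad) (height (world z) of tub above 0.012 m or angle between tub's own z axis and vertical above 0.2 rad).
It fails at once if the tub is shoved along the counter by more than 30 mm (distance of tub from where it was at the start of the episode above 0.03 m).
It fails at once if the cheese, jar, knife or basket is moved by more than 20 mm, lifted or knocked over (distance of any of caciotta, honey, knife, basket from where it was at the start of the episode above 0.02 m or angle between any of honey, caciotta's own z axis and vertical above 0.3 rad).
It also fails if it takes over 67 s, if anything falls off the work surface, if the arm or the gripper's body presses on something with over 40 N, if the wrist force passes 120 N, or if a joint passes its speed limit or range.

ROBOT

A 6-joint arm with a two-finger parallel gripper is mounted at the origin on the work surface. World frame = base frame: x ahead of the robot, y to its left, z up, the work surface at z = 0. Lengths are in m, angles in degrees, forces in N, time in s.
With the tool pointing down it reaches from about 0.375 to 0.9 m from the base axis. Payload 3.1 kg.
Tool frame: the origin (TCP) lies at the very end of the fingers, on their centre line; the grasp point (between the pads) lies 19 mm behind it; z points along the fingers, y is the line along which they close (so a half turn about z gives the same grasp; the last joint's range is limited). The gripper opens to 87 mm and grips with 3 to 60 N. Pads are 19 mm wide; open, the fingers measure 117 mm over their backs; the gripper's body (75 mm by 190 mm) begins 51 mm behind the grasp point.
Start: joints at [61.793, 30.224, 82.088, -0, 67.689, -10.227], TCP at [0.193, 0.594, 0.223] pointing down, gripper open.
Joint ranges: [-176.69, 176.69], [-43.24, 126.21], [12.49, 139.97], [-82, 262], [0, 151.66], [-163.58, 163.58]. Speed limits (degrees/s): [159.86, 159.86, 180, 180, 180, 180].

INTERFACE

Orientations are given as a 3x3 rotation matrix whose columns are the frame's x, y, z axes.
In Python, from rig import * gives the robot as it stands.
- The arm moves only by the tool jog_arm, never from a script. Its arguments are lists of equal length, an entry for each row: "delta_pos": the shift along the world's x, y, z in cm, a list of three; "turn": the turn about the world's z in degrees; "grip": the closure, from 0 (fully open) to 1 (shut). In form: {"delta_pos": [[x, y, z], ...], "turn": [turn, ...], "grip": [grip, ...]}. A call has 1 to 12 rows; each row is the pose to reach, as a shift and turn from the pose commanded when the call began; what a row does not reach only later rows make up. A row lasts 1/8 s, in which the tool goes at most 62.5 mm and 10.7 degrees, less where a joint would pass 70% of its speed; a pose out of reach is approached as far as the arm can. A call with a gripper value outside its range is refused whole. The fingers move at their own pace and stop on an object; the grip force is fixed at half the most. Time passes only in rows, so rows that repeat a pose let the fingers close. It gives the time, the measured TCP pose, the force, the opening and the grip force at its end, in the units of the state.
- read_state(): the state, without advancing time (a new reading comes with each control period).
- capture(name): name is "side" or "top" or "wrist"; returns a dict with "color" (384x512x3 uint8, blue, green, red), "fovy" (degrees; the focal length in pixels is half the picture's height over the tangent of half this angle, whatever the lens; pixels are square), "cx", "cy" (the principal point, pixels), "k1" (the pictures are not rectified: a ray, as slopes to the right and down, at radius r is drawn at 1 + k1 r^2 times it, then the intrinsics apply), "camera_from_world" (4x4, takes a point from world to camera coordinates). Camera axes: x right, y up, looking along -z (the intrinsics and any distortion apply to the point x, -y, -z); pixel columns grow to the right and rows downward; lengths in m; the calibration is good to about 2 mm. A picture is of the moment at which its call begins. There is no depth.
- hand_in(): hands the job in; it is judged then, once.
The state is a dict: "time_s": time; "joint_positions": joint angles; "qvel": joint speeds; "tau": joint torques, N m; "position": TCP position; "tcp_rot": TCP orientation; "force": force on the tool from outside, world axes, zero at the start; "moment": the same for the moment, N m; "opening": opening from 0.0 (shut) to 1.0 (fully open); "grasp_force": force on a finger pad.
Only numpy, scipy, OpenCV 4.12 (cv2) and the standard library are available. Lean on these libraries where they do the work, as an engineer would, in place of code of your own. Each camera call takes 0.05 s, during which the arm holds its last target. There are 200 camera calls.

## Working session

There is one attempt and no reset: what is moved stays moved. The work goes in short steps, Python scripts to look and compute and a tool call to move; the robot and the scene stay as the last step left them, time stands still between calls to the robot, and variables do not carry over. Pictures are saved under pics/ and viewed, at most 10 in all, crops included, and the job is handed in when it is done.

Besides the shell and the picture viewer there is one more tool, called after "Request:" as name(argument=value, ...) on one line, values as JSON. jog_arm: Moves the arm, as the interface text tells. Its arguments: {"type":"object","properties":{"delta_pos":{"type":"array"},"turn":{"type":"array"},"grip":{"type":"array"}},"required":["delta_pos","turn","grip"]}

```bash
mkdir -p pics; cat > h.py <<'E'
from rig import *
import numpy as np, cv2
def ray(c,u,v):
    f=c["color"].shape[0]/2/np.tan(np.radians(c["fovy"])/2)
    d=np.array([(u-c["cx"])/f,(v-c["cy"])/f]); s=d.copy()
    for _ in range(20): s=d/(1+c["k1"]*(s@s))
    M=np.array(c["camera_from_world"]); R=M[:3,:3]
    return -R.T@M[:3,3], R.T@np.array([s[0],-s[1],-1])
def onz(c,u,v,z):
    o,d=ray(c,u,v); return o+d*(z-o[2])/d[2]
def proj(c,p):
    M=np.array(c["camera_from_world"]); q=M[:3,:3]@np.array(p)+M[:3,3]
    f=c["color"].shape[0]/2/np.tan(np.radians(c["fovy"])/2)
    s=np.array([q[0],-q[1]])/-q[2]; s=s*(1+c["k1"]*(s@s))
    return s*f+[c["cx"],c["cy"]]
E
python3 - <<'E'
from h import *
t=capture("top");s=capture("side");w=capture("wrist")
for n,c in zip("tsw",(t,s,w)):
    cv2.imwrite(f"pics/{n}0.png",c["color"])
    print(n,c["fovy"],c["k1"],np.linalg.inv(c["camera_from_world"])[:3,3].round(3))
a=np.hstack([cv2.resize(t["color"],(400,300)),cv2.resize(s["color"],(400,300))])
cv2.imwrite("pics/ts.png",np.vstack([a]))
E
```

```text
t 50.02852018442964 0.011767895660068422 [ 0.328 -0.043  1.338]
s 42.27083883740757 -0.07571892067146288 [-0.23  -0.94   1.102]
w 66.14271183709836 0.012274730330837832 [0.122 0.616 0.384]
```

View pics/t0.png

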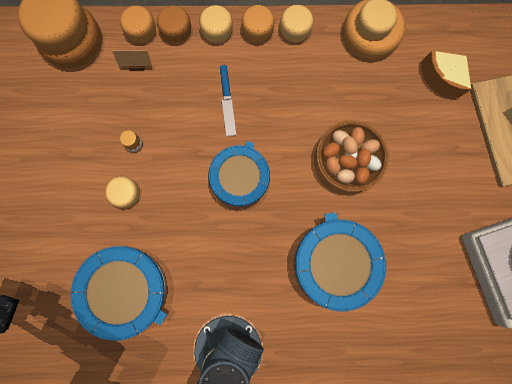

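View pics/s0.png

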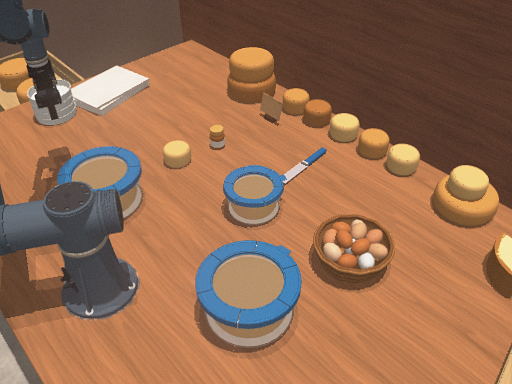

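Top view: three tubs look alike, at (239,176), (118,292) and (341,265). The one at (239,176) is clearly the smallest, with its tab at (249,146). The knife is at (228,100), the basket at (352,157), the caciotta at (122,193) and the jar at (131,141).

```bash
python3 - <<'E'
from h import *
c=capture("top"); im=c["color"]
h=cv2.cvtColor(im,cv2.COLOR_BGR2HSV)
m=cv2.inRange(h,(95,120,60),(120,255,255)); m[:, :200]=0; m[:,280:]=0; m[:138]=0; m[212:]=0
cs,_=cv2.findContours(m,cv2.RETR_EXTERNAL,cv2.CHAIN_APPROX_NONE)
k=max(cs,key=cv2.contourArea)[:,0]
P=np.array([onz(c,u,v,.092)[:2] for u,v in k])
from scipy.optimize import least_squares
f=least_squares(lambda q:np.hypot(*(P-q[:2]).T)-q[2],[*P.mean(0),.09],loss="soft_l1",f_scale=.002).x
print("centre,r",f)
r=np.hypot(*(P-f[:2]).T); T=P[r>f[2]+.006]; d=T.mean(0)-f[:2]
print("tab",len(T),T.mean(0),np.degrees(np.arctan2(d[1],d[0])), r.max())
Pt=P; 
for n,u,v,z in(("knife tip",235,135,.01),("knife handle end",223,66,.01),("basket",352,157,.073),("caci",122,192,.06),("honey",130,138,.078)): print(n,onz(c,u,v,z).round(3))
x,y=proj(c,[*f[:2],.092]).astype(int)
a=cv2.resize(im[y-45:y+45,x-45:x+45],(540,540),interpolation=cv2.INTER_CUBIC)
s=capture("side"); x,y=proj(s,[*f[:2],.092]).astype(int); print("side proj",x,y)
b=cv2.resize(s["color"][y-35:y+55,x-22-20:x+42],(252,540)[::1] if 0 else (250,268))
cv2.imwrite("pics/crop.png",np.hstack([a,np.vstack([b,np.zeros((272,250,3),np.uint8)])]))
E
```

```text
centre,r [ 0.53603611 -0.04279407  0.09213816]
tab 12 [ 0.63570622 -0.07654682] -18.70839796998389 0.1087189520623589
knife tip [ 0.684 -0.031  0.01 ]
knife handle end [0.924 0.006 0.01 ]
basket [ 0.592 -0.399  0.073]
caci [0.493 0.322 0.06 ]
honey [0.66  0.296 0.078]
side proj 253 185
```

View pics/crop.png

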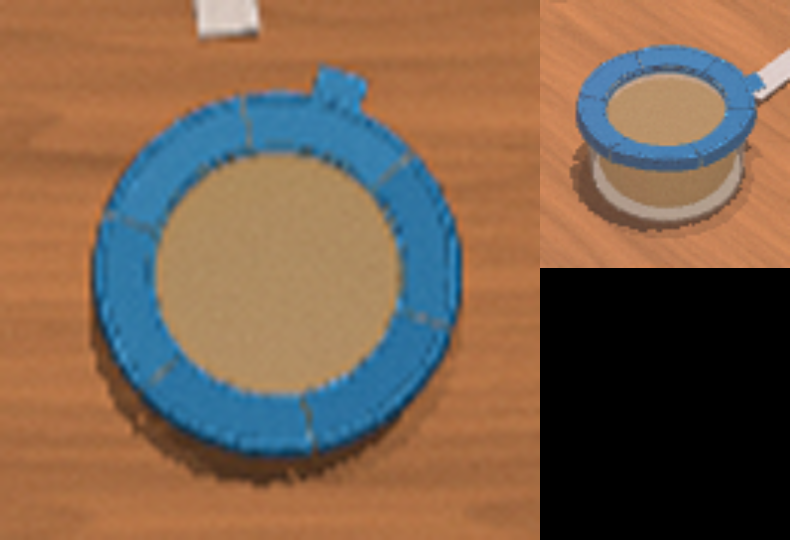

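The chosen tub is confirmed: rim radius is 92 mm, and the tab at -19° agrees with the slit at +11°. I'll close the fingers and go above section 4, then look from close by.

Request:
jog_arm(delta_pos=[[26, -61, 0], [26, -61, 0], [26, -61, 0], [26, -61, 0], [26, -61, 0], [26, -61, 0], [26, -61, 0], [26, -61, 0], [26, -61, 0], [26, -61, 0], [26, -61, 0], [26, -61, 0]], turn=[0, 0, 0, 0, 0, 0, 0, 0, 0, 0, 0, 0], grip=[1, 1, 1, 1, 1, 1, 1, 1, 1, 1, 1, 1])

```text
time_s: 1.75
position: [0.4546, -0.0182, 0.2227]
tcp_rot: [[-0.95, 0.313, 0.002], [0.313, 0.95, -0.001], [-0.002, -0.0, -1.0]]
force: [-0.4, 1.1, -0.3]
opening: 0.007
grasp_force: 0.0
```

```bash
python3 - <<'E'
from h import *
s=read_state(); print(s["time_s"],s["position"],s["tcp_rot"],s["opening"],s["force"])
w=capture("wrist"); im=w["color"].copy(); print(np.linalg.inv(w["camera_from_world"])[:3,3].round(3))
C=np.array([.536,-.043])
for k in range(6):
    a=np.radians(-19+60*k); p=proj(w,[*(C+.084*np.array([np.cos(a),np.sin(a)])),.092]).astype(int)
    cv2.circle(im,tuple(int(i) for i in p),3,(0,0,255),-1); cv2.putText(im,str(k+1),tuple(int(i) for i in p+4),0,.5,(255,255,255),1)
cv2.imwrite("pics/w1.png",im)
E
```

```text
1.75 [ 0.4545556  -0.01819866  0.2226746 ] [[-9.49766737e-01  3.12953697e-01  1.76906955e-03]
 [ 3.12952786e-01  9.49768366e-01 -7.77309830e-04]
 [-1.92346829e-03 -1.84627775e-04 -9.99998133e-01]] 0.007041435347358887 [-0.40673698  1.10960547 -0.26531367]
[0.384 0.004 0.385]
```

View pics/w1.png

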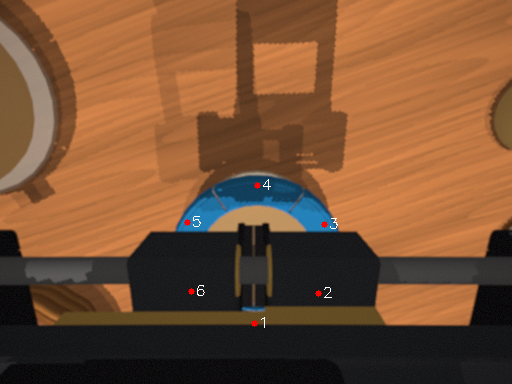

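The projected press points 3–5 (at (324,224), (257,185) and (187,222)) lie on the rim, so the centre and yaw hold. Pressing section 4.

Request:
jog_arm(delta_pos=[[0.3, 0, -6], [0.3, 0, -11.5], [0.3, 0, -12], [0.3, 0, -12.3], [0.3, 0, -12.6], [0.3, 0, -12.9], [0.3, 0, -13.2], [0.3, 0, -13.2], [0.3, 0, -13.2]], turn=[0, 0, 0, 0, 0, 0, 0, 0, 0], grip=[1, 1, 1, 1, 1, 1, 1, 1, 1])

```text
time_s: 2.92
position: [0.4572, -0.0157, 0.0921]
tcp_rot: [[-0.951, 0.309, 0.004], [0.309, 0.951, -0.001], [-0.004, 0.0, -1.0]]
force: [-1.7, 1.8, 9.5]
opening: 0.001
grasp_force: 4.6
```

Request:
jog_arm(delta_pos=[[0, 0, -0.1], [0, 0, -0.2], [0, 0, -0.2]], turn=[0, 0, 0], grip=[1, 1, 1])

```text
time_s: 3.3
position: [0.4572, -0.0157, 0.0917]
tcp_rot: [[-0.951, 0.309, 0.004], [0.309, 0.951, -0.001], [-0.004, 0.0, -1.0]]
force: [-3.6, 2.1, 24.8]
opening: 0.007
grasp_force: 12.6
```

Section 4 is on its firm stop (25 N at z 91.7 mm). Next is section 3.

Request:
jog_arm(delta_pos=[[0, 0, 2.5], [3.2, 2.8, 2.8], [6.4, 5.6, 2.5], [6.4, 5.6, 1.2], [6.4, 5.6, 0.9], [6.4, 5.6, 0.6], [6.4, 5.6, 0.3], [6.4, 5.6, 0.1], [6.4, 5.6, 0], [6.4, 5.6, 0]], turn=[0, 0, 0, 0, 0, 0, 0, 0, 0, 0], grip=[1, 1, 1, 1, 1, 1, 1, 1, 1, 1])

```text
time_s: 4.55
position: [0.521, 0.0402, 0.0917]
tcp_rot: [[-0.951, 0.31, 0.005], [0.31, 0.951, 0.0], [-0.004, 0.002, -1.0]]
force: [-1.8, 2.5, 23.8]
opening: 0.006
grasp_force: 11.9
```

Section 3 is down. Section 2 at (0.599, 0.012) is next, so the move is (+7.8, -2.8).

Request:
jog_arm(delta_pos=[[0, 0, 2.5], [3.9, -1.4, 2.8], [7.8, -2.8, 2.5], [7.8, -2.8, 1.2], [7.8, -2.8, 0.9], [7.8, -2.8, 0.6], [7.8, -2.8, 0.3], [7.8, -2.8, 0.1], [7.8, -2.8, 0], [7.8, -2.8, 0]], turn=[0, 0, 0, 0, 0, 0, 0, 0, 0, 0], grip=[1, 1, 1, 1, 1, 1, 1, 1, 1, 1])

```text
time_s: 5.8
position: [0.5984, 0.0117, 0.0919]
tcp_rot: [[-0.951, 0.308, 0.004], [0.308, 0.951, -0.002], [-0.004, -0.001, -1.0]]
force: [-0.7, -1.0, 19.7]
opening: 0.004
grasp_force: 10.2
```

Request:
jog_arm(delta_pos=[[0, 0, 2.5], [0.8, -4.1, 2.8], [1.6, -8.2, 2.5], [1.6, -8.2, 1.2], [1.6, -8.2, 0.9], [1.6, -8.2, 0.6], [1.6, -8.2, 0.3], [1.6, -8.2, 0.1], [1.6, -8.2, 0], [1.6, -8.2, 0]], turn=[0, 0, 0, 0, 0, 0, 0, 0, 0, 0], grip=[1, 1, 1, 1, 1, 1, 1, 1, 1, 1])

```text
time_s: 7.05
position: [0.6128, -0.0694, 0.0918]
tcp_rot: [[-0.952, 0.307, -0.001], [0.307, 0.952, -0.002], [0.0, -0.002, -1.0]]
force: [-4.9, -1.8, 23.7]
opening: 0.009
grasp_force: 11.8
```

Sections 2 and 1 are down. On to section 6 at (0.552, -0.1255), then section 5 at (0.473, -0.098).

Request:
jog_arm(delta_pos=[[0, 0, 2.5], [-3.1, -2.8, 2.8], [-6.2, -5.6, 2.5], [-6.2, -5.6, 1.2], [-6.2, -5.6, 0.9], [-6.2, -5.6, 0.6], [-6.2, -5.6, 0.3], [-6.2, -5.6, 0.1], [-6.2, -5.6, 0], [-6.2, -5.6, 0]], turn=[0, 0, 0, 0, 0, 0, 0, 0, 0, 0], grip=[1, 1, 1, 1, 1, 1, 1, 1, 1, 1])

```text
time_s: 8.3
position: [0.5508, -0.1239, 0.0916]
tcp_rot: [[-0.952, 0.307, -0.002], [0.307, 0.952, 0.001], [0.003, -0.0, -1.0]]
force: [-7.4, 1.6, 27.6]
opening: 0.002
grasp_force: 14.6
```

Request:
jog_arm(delta_pos=[[0, 0, 2.5], [-4, 1.4, 2.8], [-7.9, 2.8, 2.5], [-7.9, 2.8, 1.2], [-7.9, 2.8, 0.9], [-7.9, 2.8, 0.6], [-7.9, 2.8, 0.3], [-7.9, 2.8, 0.1], [-7.9, 2.8, 0], [-7.9, 2.8, 0]], turn=[0, 0, 0, 0, 0, 0, 0, 0, 0, 0], grip=[1, 1, 1, 1, 1, 1, 1, 1, 1, 1])

```text
time_s: 9.55
position: [0.4733, -0.0968, 0.0914]
tcp_rot: [[-0.951, 0.308, 0.001], [0.308, 0.951, 0.0], [-0.001, 0.0, -1.0]]
force: [-7.9, 3.4, 34.1]
opening: 0.005
grasp_force: 17.2
```

All six are pressed. I'll lift clear and look.

Request:
jog_arm(delta_pos=[[0, 0, 5], [0, 0, 12], [0, 6, 13], [0, 12, 13], [0, 18, 13], [0, 24, 13], [0, 30, 13], [0, 34, 13], [0, 34, 13], [0, 34, 13]], turn=[0, 0, 0, 0, 0, 0, 0, 0, 0, 0], grip=[1, 1, 1, 1, 1, 1, 1, 1, 1, 1])

```text
time_s: 10.8
position: [0.4731, 0.2425, 0.2179]
tcp_rot: [[-0.951, 0.308, -0.0], [0.308, 0.951, -0.0], [0.0, -0.001, -1.0]]
force: [-0.2, 0.3, 0.1]
opening: 0.005
grasp_force: 0.0
```

```bash
python3 - <<'E'
from h import *
s=capture("side"); t=capture("top"); print(read_state()["force"])
S0=cv2.imread("pics/s0.png");T0=cv2.imread("pics/t0.png")
f=lambda im,x,y,w,h:cv2.resize(im[y-h:y+h,x-w:x+w],(390,290),interpolation=cv2.INTER_CUBIC)
cv2.imwrite("pics/cmp.png",np.vstack([np.hstack([f(S0,253,190,47,35),f(s["color"],253,190,47,35)]),np.hstack([f(T0,239,176,54,40),f(t["color"],239,176,54,40)])]))
E
```

```text
[-0.34191149  0.0916997  -0.01350701]
```

View pics/cmp.png

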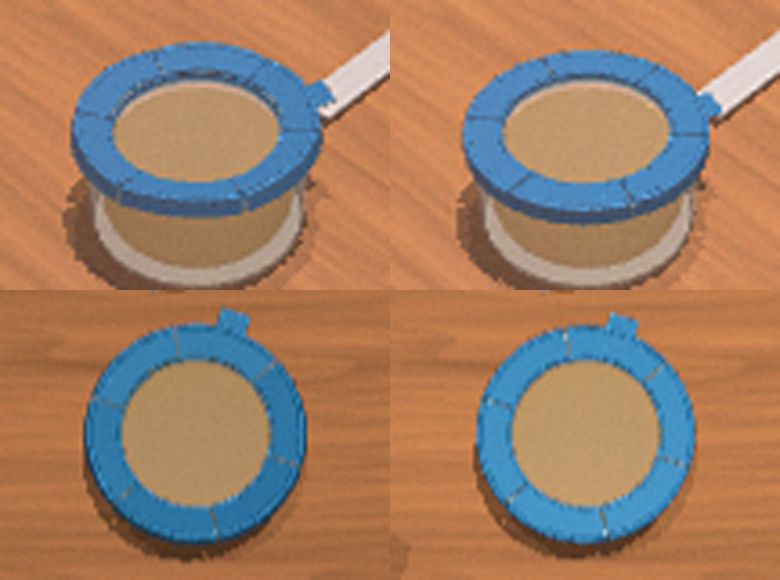

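In the after views (right half), the rim is flat and evenly shaded all round. The raised edges at the back and left are gone, and the tub has not moved.

```bash
python3 -c "
from rig import *
print(hand_in())"
```

```text
the job is handed in; nothing more can be done
None
```

I pressed all six rim sections down to their firm stops. The last pictures show the rim flat all round and the tub where it was, and the job is handed in; no verdict came back.

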